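Put up the tip-up stop of a roller lane and lay a conveyor roller against it

ROBOT

A 6-joint arm with a two-finger parallel gripper is mounted at the origin on the work surface. World frame = base frame: x ahead of the robot, y to its left, z up, the work surface at z = 0. Lengths are in m, angles in rad, forces in N, time in s.
With the tool pointing down it reaches from about 0.35 to 0.85 m from the base axis. Payload 8.1 kg.
Tool frame: the origin (TCP) lies at the very end of the fingers, on their centre line; the grasp point (between the pads) lies robot.grip_point_offset behind it (robot.grip_point_offset is the distance from the TCP to the grasp point, in m); z points along the fingers, y is the line along which they close (so a half turn about z gives the same grasp; the last joint's range is limited). The gripper opens to 93 mm and grips with 3 to 60 N. Pads are 15 mm wide; open, the fingers measure 128 mm over their backs; the gripper's body (75 mm by 188 mm) begins 65 mm behind the grasp point.
Start: joints at [-1.294, 0.13, 1.488, -0, 1.523, -0.085], TCP at [0.212, -0.561, 0.219] pointing down, gripper open.
Joint ranges: [-2.96, 2.96], [-0.89, 2.26], [0.02, 2.5], [-1.34, 4.48], [0, 2.73], [-2.66, 2.66]. Speed limits (rad/s): [2.39, 2.39, 2.79, 3.14, 3.14, 3.14].

INTERFACE

Orientations are given as a rotation vector (axis times angle).
In Python, from plant import robot, eyes gives the robot as it stands. The module is installed in compiled form; this text tells all that it offers.
- The arm moves only by the tool apply_moves, never from a script. Its argument "steps" is one flat list of numbers, 7 for each row, row after row: the shift along the tool's x, y, z in units of 30 mm (1.0 is 30 mm), then the turn, a rotation vector about the tool's x, y, z in units of 6 degrees (1.0 is 6 degrees), then the opening in per cent of the stroke, from 0 (shut) to 100 (fully open). In form: [dx, dy, dz, ax, ay, az, fingers, dx, dy, dz, ax, ay, az, fingers, ...]. A call has 1 to 12 rows; each row shifts and turns the commanded pose from where the row before left it, along the tool's axes as they then stand; what a row does not reach is not made up. A row lasts 1/12 s, in which the tool goes at most 41.7 mm and 7.16 degrees, less where a joint would pass 70% of its speed; a pose out of reach is approached as far as the arm can. A call is refused whole if a number of a shift passes 1 or a number of a turn 1, either way. A call with a gripper value outside its range is refused whole. The fingers move at their own pace and stop on an object; "grip_force" is the grip in N (left out, the last holds). Time passes only in rows, so rows that do not move let the fingers close. It gives the time, the measured TCP pose, the force, the opening and the grip force at its end, in the units of the state.
- robot.read_state(): the state, without advancing time (a new reading comes with each control period).
- eyes.read_camera(name): name is "scene" or "top" or "wrist"; returns the picture (480x640x3 uint8, red, green, blue); there is no depth.
- eyes.calibration(name): a dict with "K" (3x3 intrinsics, pixels), "R" (3x3) and "t" (3): a world point X has camera coordinates R X + t. Camera axes: x right, y down, z forward; pixel columns grow to the right and rows downward; lengths in m; the calibration is good to about 2 mm. A picture is of the moment at which its call begins: read the wrist's pose just before it. calibration takes no time and is no camera call; for the wrist camera it gives the pose at the moment of the call.
- robot.close_job(): hands the job in; it is judged then, once.
Trained networks look in the newest picture that a camera, given by its name, has taken for a name from the list of things; names that differ only in an ending like _2 or _b are one class to them, and where a whole thing is asked for, a point or a joint stands for the part that bears it (a point fixed in the world has none). Each returns a list of dicts, best first, with "conf" (0 to 1); they miss things now and then, are a little off and sometimes report something else, mostly with a low value. They report only what shows in the picture. A call takes as long as a camera call. They do not tell look-alikes from the thing itself.
- eyes.search_frame(camera, thing): "rect" ([left, top, width, height] in pixels, round what is visible of it).
- eyes.place_of(camera, thing): "xy" ([column, row] in pixels: a listed point, or the origin of a listed thing).
The state is a dict: "t": time; "q": joint angles; "dq": joint speeds; "joint_torque": joint torques, N m; "tool_pos": TCP position; "orientation": TCP orientation; "force": force on the tool from outside, world axes, zero at the start; "wrist_torque": the same for the moment, N m; "opening": finger opening in m; "gripper_force": force on a finger pad.
Only numpy, scipy, OpenCV 4.12 (cv2) and the standard library are available. Lean on these libraries where they do the work, as an engineer would, in place of code of your own. Each camera call takes 0.05 s, during which the arm holds its last target. There are 200 camera calls.

TASK

Put the spare conveyor roller back in the empty lane of the roller racks: first press the red tab at the front of that lane's tip-up stop right down, so that the fork at its other end stands fully up. Then take the roller from the wooden cradle, lay it across the lane's rails and keep hold of it until it lies square against the raised fork; only then let go, so that it stays put there. Leave the full lane with its rollers and everything else on the bench as they are.

Things in the scene. Friction and masses are not known exactly. Their poses are not given: they have to be found in the camera images.
- lane: Empty gravity lane, fixed: two blue side cheeks, 178 mm apart inside, 182 outside, with two steel running rails between them that rise to +x by 0.12 rad; open between the rails, above and at both ends. A look-alike full lane stands elsewhere. Origin on the bench at mid-width, straight below the stop's pivot; x points uphill along the lane (away from the red tab), y across, z up.
- lane_rails (a point): Point at mid-width of the empty lane, level with the top of its rails, above the pivot: 75 mm above the bench. The rails are 16 mm wide, centred 60 mm either side, and run from 30 mm in front of the pivot to 270 mm uphill of it. The cheeks stand 16 mm above the rail tops.
- stop (a joint): Empty lane's tip-up stop: a rocker on a shaft across the lane, 65 mm above the bench. Red tab to the front, yellow fork uphill. Value in rad: 0 = lowered (parallel to the rails, just below their top), 0.46 = hard end stop, tab down, fork fully up. Stiff pivot: 2 to 3 N on the tab turns it and it stays where it is left. Under 0.40 it does not hold a roller reliably.
- stop_fork (a point): Middle of the line between the two fork ends of the empty lane's stop, 72 mm from the pivot. Two yellow prongs, 14 mm wide, centred 38 mm either side (62 mm free between them), each ending in a black rubber buffer of 12 mm diameter. Fully up, the buffers' centres stand about 22 mm above the rail tops and a roller's push keeps them up.
- stop_tab (a point): Where to press down: on top of the red tab of the empty lane's stop (60 mm wide, 5 mm thick, reaching 85 mm in front of the shaft, its mid-plane through the shaft), mid-width, 70 mm in front of the pivot shaft. It moves with the tab on a circle about the shaft: about 59 mm above the bench with the stop lowered, about 29 mm with the fork fully up.
- lane_seat (a point): Point in the empty lane where the middle of the roller's axis lies when the roller rests on both rails against the fully raised fork: 90 mm uphill of the pivot and 111 mm above the bench, mid-width.
- roller: The spare conveyor roller to be moved: bright steel tube, 50 mm diameter, 150 mm long, black end caps, and a stub axle of 10 mm diameter standing out 9 mm at each end (168 mm overall); 0.3 to 0.6 kg. Origin at its centre; its own y axis runs along the tube (it may have rolled about it). It starts lying in the cradle.
- cradle: Plywood cradle board fixed to the bench, 130 x 160 mm, 14 mm thick, on which the spare roller lies along the board's y axis, over its middle, its axis 39 mm above the bench. Four wooden chocks, 14 mm high, hold it near its ends; the middle 86 mm of its length is free on both sides for fingers. Origin under its centre, z up.
- full_lane: The other lane, built just like the empty one (same origin and axes), with its fork up and two rollers parked against it; to be left alone.
- full_stop (a joint): The full lane's stop, same values: starts at 0.46, fork up, and must stay so.
- parked1: First parked roller in the full lane, like the spare one, resting on the fork. Origin at its centre.
- parked2: Second parked roller in the full lane, behind the first. Origin at its centre.
- wrench: Steel spanner, 170 mm long, lying flat on the bench in front of the lanes; not needed.
- screwdriver: Screwdriver, 190 mm long, lying on the right of the bench; not needed.
- tape: Roll of yellow tape lying flat, 90 mm across, 25 mm high, in front of the lanes; not needed.
- grease_tin: Upright tin, 72 mm diameter, 95 mm high, on the left of the bench; not needed.
There are look-alikes about, which are no part of the job. Leave any pink or yellow look-alike of the roller alone.

How it is judged:
By the outcome, as a careful person would: the job done as asked, in the order asked, and still so for the second after the job is handed in, with the robot touching nothing.
It also fails if it takes over 64 s, if anything falls off the work surface, if the arm or the gripper's body presses on something with over 40 N, if the wrist force passes 120 N, or if a joint passes its speed limit or range.

## Working session

There is one attempt and no reset: what is moved stays moved. The work goes in short steps, Python scripts to look and compute and a tool call to move; the robot and the scene stay as the last step left them, time stands still between calls to the robot, and variables do not carry over. Pictures are saved under pics/ and viewed, at most 10 in all, crops included, and the job is handed in when it is done.

Besides the shell and the picture viewer there is one more tool, called after "Request:" as name(argument=value, ...), one argument or row to a line, values as JSON. apply_moves: Moves the arm, as the interface text tells. Its arguments: {"type":"object","properties":{"steps":{"type":"array"},"grip_force":{"type":"number"}},"required":["steps"]}

```bash
mkdir -p pics; python3 - <<'E'
from plant import robot, eyes
import cv2
for n in("scene","top"):
    im=eyes.read_camera(n); cv2.imwrite(f"pics/{n}0.png",im[:,:,::-1])
    for th in("lane","full_lane","lane_rails","stop_tab","stop_fork","lane_seat","roller","cradle"):
        print(n,th,[(round(d["conf"],2),[round(v) for v in d["xy"]]) for d in eyes.place_of(n,th)][:4])
s=robot.read_state();print(s, robot.grip_point_offset)
E
```

```text
scene lane [(0.82, [397, 292])]
scene full_lane [(0.72, [285, 212]), (0.69, [220, 241])]
scene lane_rails [(0.95, [404, 278]), (0.54, [395, 292])]
scene stop_tab [(0.95, [405, 259]), (0.23, [396, 299])]
scene stop_fork [(0.72, [395, 303])]
scene lane_seat [(0.64, [392, 301]), (0.33, [150, 225])]
scene roller [(0.95, [435, 237]), (0.89, [249, 180]), (0.79, [294, 324]), (0.7, [302, 254])]
scene cradle [(0.62, [302, 263])]
top lane [(0.9, [214, 228])]
top full_lane [(0.62, [434, 238])]
top lane_rails [(0.55, [210, 230])]
top stop_tab [(0.9, [208, 257])]
top stop_fork [(0.73, [208, 196])]
top lane_seat [(0.66, [206, 188])]
top roller [(0.97, [426, 332]), (0.78, [179, 312]), (0.74, [327, 237]), (0.55, [313, 152])]
top cradle [(0.97, [332, 239]), (0.22, [207, 255])]
{'t': 0.9, 'q': array([-1.29440511e+00,  1.30366252e-01,  1.48817943e+00,  5.75255493e-06,
        1.52297882e+00, -8.54347450e-02]), 'dq': array([ 5.38233088e-05,  3.77055231e-04, -4.92585573e-04, -1.63665570e-05,
        1.61840596e-05, -2.36309398e-04]), 'joint_torque': array([-1.22225818e-03, -5.59767509e+01, -4.92061722e+01,  7.66649796e-02,
        2.27019499e-02,  6.57954715e-06]), 'tool_pos': array([ 0.21239991, -0.56117439,  0.2186667 ]), 'orientation': array([3.09025522e+00, 5.65247099e-01, 1.91893984e-05]), 'force': array([-0.97808146, -0.47236259,  0.14785867]), 'wrist_torque': array([-0.01890395,  0.00616772,  0.00315291]), 'gripper_force': 0.0, 'opening': 0.09305434102358373} 0.0188
```

View pics/scene0.png

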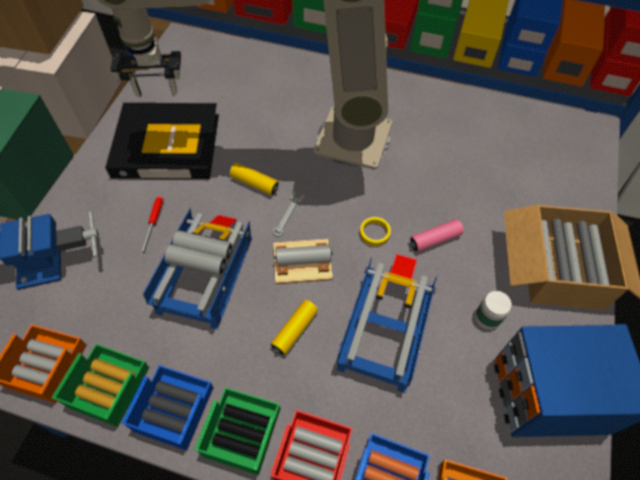

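View pics/top0.png

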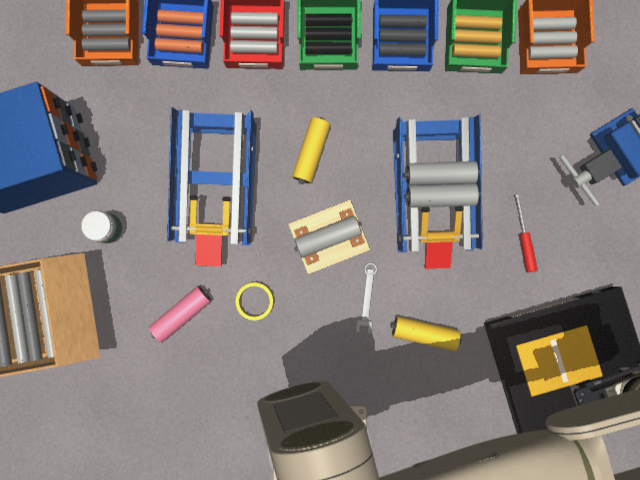

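The empty lane is on the left in the top view: tab at about (208,250), rails running up to row 110. The spare roller is in the cradle at (328,237), and the full lane is at (438,190). Next I'll measure these from colour masks.

```bash
cat > h.py <<'E'
import numpy as np, cv2
from plant import robot, eyes
from scipy.spatial.transform import Rotation as Ro
def ray(n,uv,z,cal=None):
    c=cal or eyes.calibration(n); K,R,t=[np.array(c[k]) for k in("K","R","t")]
    d=R.T@np.linalg.inv(K)@np.array([uv[0],uv[1],1.]); o=-R.T@t
    return o+d*(z-o[2])/d[2]
def proj(n,X,cal=None):
    c=cal or eyes.calibration(n); p=np.array(c["K"])@(np.array(c["R"])@np.array(X)+np.array(c["t"])); return p[:2]/p[2]
E
python3 - <<'E'
from h import *
im=cv2.imread("pics/top0.png"); hsv=cv2.cvtColor(im,cv2.COLOR_BGR2HSV)
c=eyes.calibration("top"); print("cam",-np.array(c["R"]).T@c["t"])
def comp(mask,roi,z,name):
    x0,y0,x1,y1=roi; m=np.zeros_like(mask); m[y0:y1,x0:x1]=mask[y0:y1,x0:x1]
    pts=np.argwhere(m>0)[:,::-1].astype(np.float32)
    P=np.array([ray("top",p,z,c)[:2] for p in pts],np.float32)
    (cx,cy),(w,h),a=cv2.minAreaRect(P); mu=P.mean(0); w_,v=np.linalg.eigh(np.cov(P.T))
    print(name,len(P),"rect",np.round([cx,cy,w,h,a],4),"mean",mu.round(4),"axis",np.round(np.degrees(np.arctan2(v[1,1],v[0,1])),1))
blue=cv2.inRange(hsv,(100,120,40),(125,255,255)); red=cv2.inRange(hsv,(0,180,80),(6,255,255))|cv2.inRange(hsv,(174,180,80),(180,255,255))
yel=cv2.inRange(hsv,(15,150,80),(32,255,255))
grey=cv2.inRange(hsv,(0,0,0),(180,60,255))
comp(blue,(160,100,262,252),.1,"blue")
comp(red,(190,225,228,275),.06,"tab z60")
comp(yel,(185,195,235,240),.072,"yellow")
comp(cv2.inRange(hsv,(10,45,120),(28,160,255)),(280,195,375,280),.014,"board")
for n,th,z in(("top","lane_rails",.075),("top","stop_tab",.059),("top","stop_fork",.07),("top","roller",.039),("top","cradle",.0)):
    for d in eyes.place_of(n,th)[:3]: print(th,d["conf"],ray(n,d["xy"],z).round(4))
for th,z in(("stop_tab",.059),("lane_rails",.075),("roller",.039)):
    for d in eyes.place_of("scene",th)[:5]: print("scene",th,d["conf"],ray("scene",d["xy"],z).round(4))
big=cv2.resize(im[100:285,155:385],None,fx=3.4,fy=3.2,interpolation=cv2.INTER_CUBIC); cv2.imwrite("pics/crop.png",big)
E
```

```text
cam [0.4104538  0.01159103 1.50002438]
blue 2840 rect [ 0.6343  0.2612  0.1947  0.3059 89.0897] mean [0.6738 0.2612] axis -176.0Traceback (most recent call last):
  File "<stdin>", line 14, in <module>
  File "<stdin>", line 8, in comp
cv2.error: OpenCV(4.12.0) /io/opencv/modules/imgproc/src/convhull.cpp:143: error: (-215:Assertion failed) total >= 0 && (depth == CV_32F || depth == CV_32S) in function 'convexHull'
```

```bash
python3 - <<'E'
from h import *
im=cv2.imread("pics/top0.png"); hsv=cv2.cvtColor(im,cv2.COLOR_BGR2HSV)
c=eyes.calibration("top"); print(hsv[250,208],hsv[210,193],hsv[225,300],hsv[237,328])
def comp(mask,roi,z,name):
    x0,y0,x1,y1=roi; m=np.zeros_like(mask); m[y0:y1,x0:x1]=mask[y0:y1,x0:x1]
    pts=np.argwhere(m>0)[:,::-1].astype(np.float32)
    if len(pts)<5: return print(name,"none")
    P=np.array([ray("top",p,z,c)[:2] for p in pts],np.float32)
    (cx,cy),(w,h),a=cv2.minAreaRect(P); mu=P.mean(0); w_,v=np.linalg.eigh(np.cov(P.T))
    print(name,len(P),"rect",np.round([cx,cy,w,h,a],4),"mean",mu.round(4),"axis",np.round(np.degrees(np.arctan2(v[1,1],v[0,1])),1))
red=cv2.inRange(hsv,(0,150,80),(9,255,255))|cv2.inRange(hsv,(170,150,80),(180,255,255))
yel=cv2.inRange(hsv,(12,150,80),(35,255,255))
comp(red,(190,225,228,275),.06,"tab z60")
comp(yel,(185,195,235,240),.072,"yellow")
comp(cv2.inRange(hsv,(10,45,120),(32,160,255)),(280,195,375,280),.014,"board")
img=eyes.read_camera("top")
for n,th,z in(("top","lane_rails",.075),("top","stop_tab",.059),("top","stop_fork",.07),("top","roller",.039),("top","cradle",.0)):
    for d in eyes.place_of(n,th)[:3]: print(th,d["conf"],ray(n,d["xy"],z).round(4))
eyes.read_camera("scene")
for th,z in(("stop_tab",.059),("lane_rails",.075),("roller",.039)):
    for d in eyes.place_of("scene",th)[:5]: print("scene",th,d["conf"],ray("scene",d["xy"],z).round(4))
big=cv2.resize(im[100:285,155:385],None,fx=3.2,fy=3.2,interpolation=cv2.INTER_CUBIC); cv2.imwrite("pics/crop.png",big)
E
```

```text
[  1 160 239] [ 23 178 238] [ 28  64 239] [ 41  10 207]
tab z60 766 rect [0.4666 0.267  0.0698 0.0586 1.213 ] mean [0.4672 0.2672] axis -176.2
yellow 638 rect [0.5425 0.266  0.0789 0.0886 1.1876] mean [0.5316 0.2661] axis 87.5
board 2332 rect [ 5.07000e-01 -1.24000e-02  1.31500e-01  1.60900e-01  2.26326e+01] mean [ 0.5062 -0.0137] axis 110.3
lane_rails 0.77 [0.5087 0.2706 0.075 ]
lane_rails 0.2 [0.3538 0.1477 0.075 ]
stop_tab 0.93 [0.4456 0.2703 0.059 ]
stop_tab 0.44 [0.6077 0.2825 0.059 ]
stop_fork 0.88 [0.5918 0.2723 0.07  ]
roller 0.96 [ 0.5084 -0.0094  0.039 ]
roller 0.77 [ 0.2872 -0.2417  0.039 ]
roller 0.69 [0.7143 0.0351 0.039 ]
cradle 0.81 [ 0.5041 -0.0185  0.    ]
scene stop_tab 0.7 [0.4485 0.2649 0.059 ]
scene lane_rails 0.96 [0.5134 0.2676 0.075 ]
scene roller 0.75 [0.7212 0.0414 0.039 ]
scene roller 0.75 [0.3248 0.3313 0.039 ]
scene roller 0.65 [ 0.5032 -0.008   0.039 ]
scene roller 0.63 [ 0.2992 -0.2434  0.039 ]
```

View pics/crop.png

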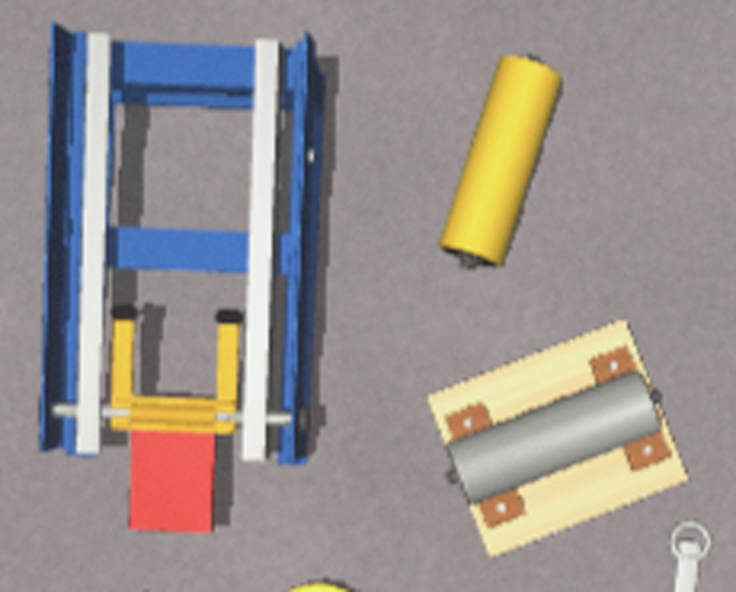

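The crop shows the lowered stop with the red tab, the two prongs with black buffers, both rails, and the roller square on its board. I'll fit the lane pose to these features and refine the roller.

```bash
python3 - <<'E'
from h import *
from scipy.optimize import least_squares
c=eyes.calibration("top"); s,co=np.sin(.12),np.cos(.12)
def rail(x,y): return [x*1,y,.075+x*np.tan(.12)]
def rk(a,y,h=0): return [a*co-h*s,y,.065+a*s+h*co]
M=[(rail(.27,.06),(98,34)),(rail(-.03,.06),(88,454)),(rail(.27,-.06),(267,40)),(rail(-.03,-.06),(255,460)),
 (rk(-.085,.03,.0025),(130,529)),(rk(-.085,-.03,.0025),(212,532)),(rk(.078,.038),(124,307)),(rk(.078,-.038),(230,311)),([0,0,.065],(168,413))]
uv=np.array([[(u+.5)/3.2-.5+155,(v+.5)/3.2-.5+100] for _,(u,v) in M])
def res(p):
    C,S=np.cos(p[2]),np.sin(p[2])
    return np.concatenate([proj("top",[p[0]+C*m[0]-S*m[1],p[1]+S*m[0]+C*m[1],m[2]],c)-q for (m,_),q in zip(M,uv)])
r=least_squares(res,[.515,.267,0]);print("lane",r.x.round(4),np.degrees(r.x[2])); print(r.fun.reshape(-1,2).round(1))
p=r.x
for n,l in(("tab",(-.07,0)),("seat",(.09,0))): print(n,p[0]+np.cos(p[2])*l[0],p[1]+np.sin(p[2])*l[0])
for a,b,z in(((445,472),(650,397),.039),((457,450),(637,377),.039),((478,500),(660,425),.039)):
    A,B=[ray("top",[(q[0]+.5)/3.2-.5+155,(q[1]+.5)/3.2-.5+100],z,c)[:2] for q in(a,b)]; d=A-B
    print("roller",(A+B)/2,np.degrees(np.arctan2(d[1],d[0])),np.linalg.norm(d))
E
```

```text
lane [ 0.5135  0.2663 -0.0179] -1.0250788821911854
[[ 0.  -1.1]
 [-0.2 -0.1]
 [-0.3 -1. ]
 [-0.5  0. ]
 [-0.4  0.8]
 [-0.3  0.8]
 [ 0.1 -0.2]
 [-0.2 -0.2]
 [ 1.8  1. ]]
tab 0.44351870758850975 0.26758631447230735
seat 0.6034931012365218 0.2647239069277942
roller [ 0.50749651 -0.00509924] 111.3219651346244 0.16081229882073822
roller [ 0.52299465 -0.00441597] 113.31300205222671 0.14320822127357263
roller [ 0.48718529 -0.02132125] 113.61030482526925 0.1448987690167324
```

Request:
apply_moves(
  steps=[0,0,0,0,0,0.9,0,0,0,0,0,0,0.9,0,0,0,0,0,0,0.9,0,0,0,0,0,0,0.9,0,0.26,-1,0,0,0,0,0,0.26,-1,0,0,0,0,0,0.26,-1,0,0,0,0,0,0.26,-1,0,0,0,0,0,0.26,-1,0,0,0,0,0,0.26,-1,0,0,0,0,0,0.26,-1,0,0,0,0,0,0.26,-1,0,0,0,0,0],
)

```text
t: 2.4
tool_pos: [0.2786, -0.3208, 0.2187]
orientation: [3.141, -0.024, 0.001]
force: [-0.8, -0.0, 0.9]
opening: 0.0176
gripper_force: 0.0
```

Request:
apply_moves(
  steps=[0.26,-1,0,0,0,0,0,0.26,-1,0,0,0,0,0,0.26,-1,0,0,0,0,0,0.26,-1,0,0,0,0,0,0.26,-1,0,0,0,0,0,0.26,-1,0,0,0,0,0,0.26,-1,0,0,0,0,0,0.26,-1,0,0,0,0,0,0.26,-1,0,0,0,0,0,0.26,-1,0,0,0,0,0,0.26,-1,0,0,0,0,0,0.26,-1,0,0,0,0,0],
)

```text
t: 3.4
tool_pos: [0.3777, 0.038, 0.219]
orientation: [3.141, -0.024, 0.002]
force: [1.7, 0.3, 0.9]
opening: 0.0005
gripper_force: 0.0
```

Request:
apply_moves(
  steps=[0.26,-1,0,0,0,0,0,0.26,-1,0,0,0,0,0,0.26,-1,0,0,0,0,0,0.26,-1,0,0,0,0,0,0.26,-1,0,0,0,0,0,0.26,-1,0,0,0,0,0,0,0,0,0,0,0,0],
)

```text
t: 3.98
tool_pos: [0.4274, 0.2199, 0.2183]
orientation: [-3.14, 0.019, 0.0]
force: [0.7, 0.2, -1.1]
opening: 0.0007
gripper_force: 0.0
```

Request:
apply_moves(
  steps=[0.27,-0.8,0,0,0,0,0,0.27,-0.8,0,0,0,0,0,0,0,1,0,0,0,0,0,0,1,0,0,0,0,0,0,1,0,0,0,0,0,0,1,0,0,0,0,0,0,0.4,0,0,0,0,0,0,0,0,0,0,0],
)

```text
t: 4.65
tool_pos: [0.4413, 0.2619, 0.0831]
orientation: [3.139, -0.024, -0.009]
force: [-0.2, -0.9, -0.7]
opening: 0.0009
gripper_force: 0.0
```

```bash
python3 - <<'E'
from h import *
s=robot.read_state();print(s["tool_pos"],s["force"])
a=eyes.read_camera("wrist");cv2.imwrite("pics/w1.png",a[:,:,::-1])
c=eyes.calibration("wrist")
for th in("stop_tab","lane_rails"):
    for d in eyes.place_of("wrist",th)[:3]: print(th,d["conf"],d["xy"],ray("wrist",d["xy"],.059 if th=="stop_tab" else .075,c))
E
```

```text
[0.44133838 0.26192161 0.08313119] [-0.16973729 -0.87805205 -0.71491876]
stop_tab 0.82 [310.8, 276.3] [0.44385879 0.26940124 0.059     ]
lane_rails 0.95 [303.7, 158.9] [0.51451568 0.27077829 0.075     ]
```

View pics/w1.png

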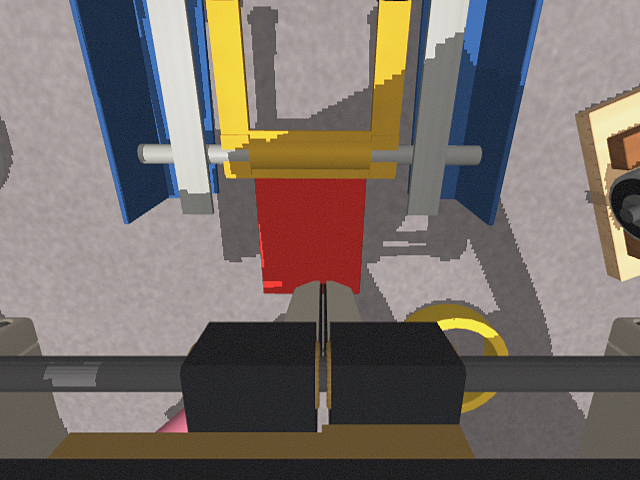

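The wrist view shows the closed fingers just above the front part of the red tab, about 5 mm off its mid-width. I'll correct that and press down in small rows.

Request:
apply_moves(
  steps=[0.05,-0.18,0,0,0,0,0,0,0,0.4,0,0,0,0,0,0,0.4,0,0,0,0,0,0,0.2,0,0,0,0,0,0,0.2,0,0,0,0,0,0,0.2,0,0,0,0,0,0,0.2,0,0,0,0,0,0,0,0,0,0,0],
)

```text
t: 5.47
tool_pos: [0.4445, 0.2683, 0.037]
orientation: [3.141, -0.024, -0.003]
force: [-0.5, -0.2, -1.0]
opening: 0.0004
gripper_force: 0.0
```

Request:
apply_moves(
  steps=[0,0,0.1,0,0,0,0,0,0,0.05,0,0,0,0,0,0,0,0,0,0,0],
)

```text
t: 5.72
tool_pos: [0.4454, 0.2687, 0.0339]
orientation: [3.141, -0.024, -0.001]
force: [-0.0, -0.1, 0.2]
opening: 0.0005
gripper_force: 0.2
```

Request:
apply_moves(
  steps=[0,0,0.1,0,0,0,0,0,0,0.1,0,0,0,0,0,0,0,0,0,0,0],
)

```text
t: 5.97
tool_pos: [0.4458, 0.2691, 0.0283]
orientation: [-3.141, 0.024, -0.001]
force: [-0.6, 0.5, 4.9]
opening: 0.0005
gripper_force: 2.1
```

```bash
python3 - <<'E'
from h import *
s=robot.read_state();print(s["tool_pos"],s["force"])
a=eyes.read_camera("wrist");cv2.imwrite("pics/w2.png",a[:,:,::-1])
E
```

```text
[0.44581102 0.2690509  0.02825683] [-0.646673    0.52238721  4.90655926]
```

View pics/w2.png

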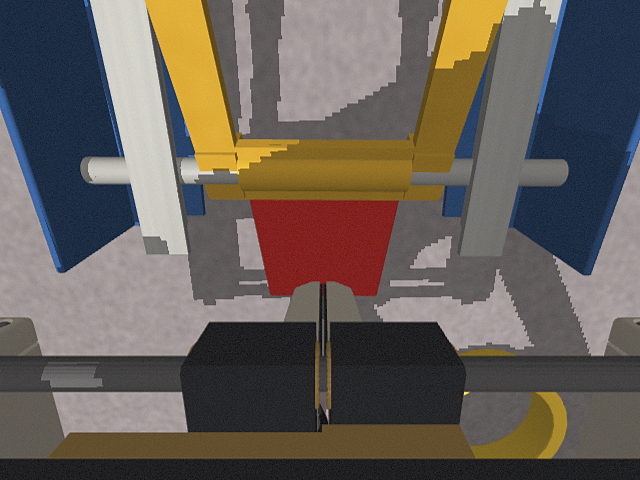

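The tab is tilting down under the fingers and the prongs are rising. I'll press on until the force shows the hard stop.

Request:
apply_moves(
  steps=[0,0,0.05,0,0,0,0,0,0,0.05,0,0,0,0,0,0,0,0,0,0,0],
)

```text
t: 6.27
tool_pos: [0.4463, 0.2692, 0.0275]
orientation: [-3.141, 0.024, -0.002]
force: [-8.1, -3.4, 23.0]
opening: 0.0005
gripper_force: 12.3
```

Request:
apply_moves(
  steps=[0,0,-0.3,0,0,0,0,0,0,-0.8,0,0,0,0,0,0,-1,0,0,0,0,0,0,-1,0,0,0,0,0,0,-1,0,0,0,0,0,0,-1,0,0,0,0,0,0,-0.6,0,0,0,0,0,0,0,0,0,0,0],
)

```text
t: 6.93
tool_pos: [0.4479, 0.27, 0.2014]
orientation: [-3.138, 0.024, -0.011]
force: [0.1, 0.4, 1.0]
opening: 0.0005
gripper_force: 0.0
```

```bash
python3 - <<'E'
from h import *
s=robot.read_state();print(s["tool_pos"],s["force"])
a=eyes.read_camera("wrist");cw=eyes.calibration("wrist");cv2.imwrite("pics/w3.png",a[:,:,::-1])
b=eyes.read_camera("scene");cv2.imwrite("pics/s3.png",b[:,:,::-1])
p=[.5137,.2663,-.0179];C,S=np.cos(p[2]),np.sin(p[2])
cs=eyes.calibration("scene")
for th in(0,.3,.4,.46):
    a_=.12+th
    X=lambda a,y:[p[0]+C*a*np.cos(a_)-S*y,p[1]+S*a*np.cos(a_)+C*y,.065+a*np.sin(a_)]
    print(th,"scene tabend",proj("scene",X(-.085,.0),cs).round(),"buf",proj("scene",X(.072,.038),cs).round(),proj("scene",X(.072,-.038),cs).round(),"wrist",proj("wrist",X(-.085,.03),cw).round(),proj("wrist",X(-.085,-.03),cw).round(),proj("wrist",X(.072,.038),cw).round())
v=np.hstack([cv2.resize(a[0:400,150:500],(400,457)),cv2.resize(b[240:330,360:440],(400,457),interpolation=cv2.INTER_CUBIC)])
cv2.imwrite("pics/c3.png",v[:,:,::-1])
E
```

```text
[0.44785213 0.2699942  0.20137902] [0.11889749 0.41590131 0.96837474]
0 scene tabend [406. 256.] buf [407. 305.] [379. 297.] wrist [293. 248.] [356. 249.] [277.  64.]
0.3 scene tabend [404. 262.] buf [409. 300.] [380. 291.] wrist [295. 235.] [354. 235.] [273.  66.]
0.4 scene tabend [403. 265.] buf [409. 298.] [381. 289.] wrist [295. 229.] [353. 230.] [272.  69.]
0.46 scene tabend [403. 266.] buf [410. 296.] [381. 288.] wrist [296. 226.] [353. 226.] [271.  72.]
```

View pics/c3.png

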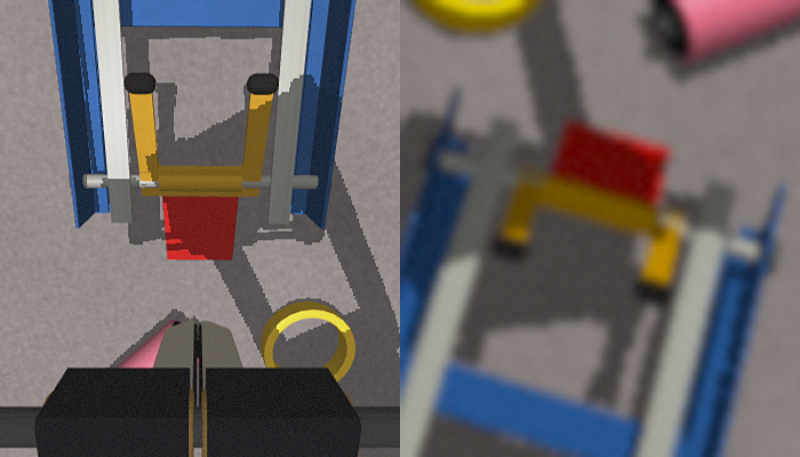

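The fork is fully up: the measured tab front and buffers match the 0.46 prediction. Next I move above the cradle, turning and opening on the way.

Request:
apply_moves(
  steps=[0.21,0.93,0,0,0,0,0,0.21,0.93,0,0,0,0,0,0.21,0.93,0,0,0,0,0,0.21,0.93,0,0,0,0,0,0.21,0.93,0,0,0,0,0,0.21,0.93,0,0,0,0,0,0.21,0.93,0,0,0,0,0,0.21,0.93,0,0,0,0,0,0.21,0.93,0,0,0,0,0,0.21,0.93,0,0,0,0,0,0,0,0,0,0,-1,100,0,0,0,0,0,-1,100],
)

```text
t: 8.03
tool_pos: [0.5031, -0.0128, 0.1934]
orientation: [-3.126, -0.307, 0.006]
force: [-0.8, 0.2, -0.2]
opening: 0.0099
gripper_force: 0.0
```

Request:
apply_moves(
  steps=[0,0,0,0,0,-1,100,0,0,0,0,0,-1,100,0,0,0,0,0,-1,100,0,0,0,0,0,-1,100,0,0,0,0,0,-1,100,0,0,0,0,0,-1,100,0,0,0,0,0,-1,100,0,0,0,0,0,-1,100,0,0,0,0,0,-1,100,0,0,0,0,0,-1,100,0,0,0,0,0,-1,100,0,0,0,0,0,-1,100],
)

```text
t: 9.03
tool_pos: [0.5029, -0.0109, 0.1935]
orientation: [-2.343, -2.088, 0.004]
force: [-0.5, 0.3, -0.4]
opening: 0.0892
gripper_force: 0.0
```

Request:
apply_moves(
  steps=[0,0,0,0,0,-1,100,0,0,0,0,0,-1,100,0,0,0,0,0,-1,100,0,0,0,0,0,-1,100,0,0,0,0,0,-0.9,100,0,0,0,0,0,0,100,0,0,0,0,0,0,100],
)

```text
t: 9.62
tool_pos: [0.5033, -0.011, 0.1942]
orientation: [-1.747, -2.608, 0.002]
force: [0.7, -0.6, 0.3]
opening: 0.0932
gripper_force: 0.0
```

```bash
python3 - <<'E'
from h import *
s=robot.read_state();print(s["tool_pos"],s["orientation"],s["opening"])
R=Ro.from_rotvec(s["orientation"]).as_matrix();print("yaw_y",np.degrees(np.arctan2(R[1,1],R[0,1])))
a=eyes.read_camera("wrist");c=eyes.calibration("wrist")
for th in("roller","cradle"):
    for d in eyes.place_of("wrist",th)[:3]: print(th,d["conf"],d["xy"],ray("wrist",d["xy"],.039 if th=="roller" else 0,c))
cv2.imwrite("pics/w4.png",a[:,:,::-1])
E
```

```text
[ 0.50328015 -0.0109929   0.1942347 ] [-1.74705819e+00 -2.60772225e+00  2.11831234e-03] 0.09317492882279178
yaw_y 22.359454188778017
roller 0.76 [324.0, 226.4] [ 0.50417983 -0.0103916   0.039     ]
roller 0.7 [522.7, 261.0] [0.70257159 0.03280719 0.039     ]
```

View pics/w4.png

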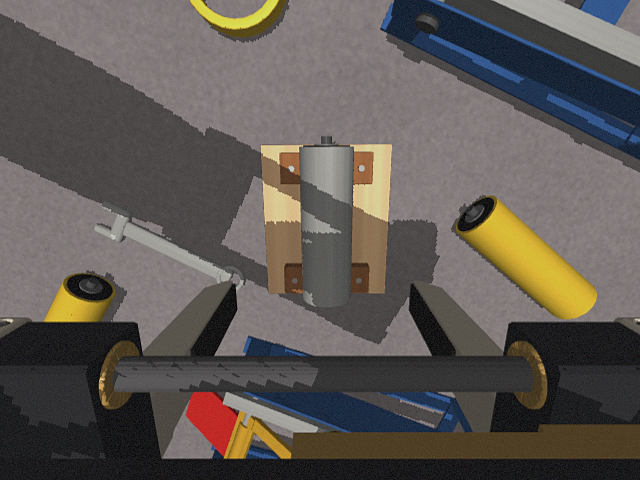

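The roller lies square between the open fingers, centred at about (327,226), so I go down to grasp it.

Request:
apply_moves(
  steps=[0,0.07,1,0,0,0,100,0,0,1,0,0,0,100,0,0,1,0,0,0,100,0,0,1,0,0,0,100,0,0,0.8,0,0,0,100,0,0,0.6,0,0,0,100,0,0,0.35,0,0,0,100,0,0,0,0,0,0,100],
)

```text
t: 10.43
tool_pos: [0.504, -0.0101, 0.0209]
orientation: [-1.744, -2.608, 0.003]
force: [0.7, -0.5, -0.2]
opening: 0.0925
gripper_force: 0.0
```

Request:
apply_moves(
  steps=[0,0,0,0,0,0,40,0,0,0,0,0,0,40,0,0,0,0,0,0,40,0,0,0,0,0,0,40,0,0,0,0,0,0,40,0,0,0,0,0,0,40,0,0,0,0,0,0,40,0,0,0,0,0,0,40],
  grip_force=25,
)

```text
t: 11.1
tool_pos: [0.5064, -0.0104, 0.024]
orientation: [1.744, 2.612, 0.0]
force: [-0.8, -0.2, 2.1]
opening: 0.0497
gripper_force: 25.0
```

Request:
apply_moves(
  steps=[0,0,-0.5,0,0,0,40,0,0,-1,0,0,0,40,0,0,-1,0,0,0,40,0,0,-1,0,0,0,40,0,0,-1,0,0,0,40,0,0,-1,0,0,0,40,0,0,-1,0,0,0.98,40,0,0,0,0,0,0.98,40,0,0,0,0,0,0.98,40,0,0,0,0,0,0.98,40,0,0,0,0,0,0,40],
)

```text
t: 12.02
tool_pos: [0.5059, -0.0103, 0.2181]
orientation: [-2.245, -2.196, 0.001]
force: [-0.3, 0.1, -2.6]
opening: 0.0493
gripper_force: 25.0
```

Request:
apply_moves(
  steps=[0.8,0.3,0,0,0,0,40,0.8,0.3,0,0,0,0,40,0.8,0.3,0,0,0,0,40,0.8,0.3,0,0,0,0,40,0.8,0.3,0,0,0,0,40,0.8,0.3,0,0,0,0,40,0.8,0.3,0,0,0,0,40,0.8,0.3,0,0,0,0,40,0.8,0.3,0,0,0,0,40,0.8,0.3,0,0,0,0,40,0.8,0.3,0,0,0,0,40,0.4,0.1,0,0,0,0,40],
)

```text
t: 13.02
tool_pos: [0.6129, 0.2663, 0.2172]
orientation: [-2.234, -2.207, 0.002]
force: [0.7, 0.6, -3.1]
opening: 0.0495
gripper_force: 25.0
```

Request:
apply_moves(
  steps=[0,0,0,0,0,0,40,0,0,0,0,0,0,40],
)

```text
t: 13.18
tool_pos: [0.6124, 0.2639, 0.2176]
orientation: [-2.237, -2.205, 0.003]
force: [-1.0, -1.0, -2.4]
opening: 0.0494
gripper_force: 25.0
```

```bash
python3 - <<'E'
from h import *
s=robot.read_state();print(s["tool_pos"],s["orientation"],s["opening"],s["force"])
R=Ro.from_rotvec(s["orientation"]).as_matrix();print("yaw_y",np.degrees(np.arctan2(R[1,1],R[0,1])),"z",R[:,2])
a=eyes.read_camera("wrist");c=eyes.calibration("wrist")
G=s["tool_pos"]-R[:,2]*.0188
for d in eyes.place_of("wrist","roller")[:3]: print(d["conf"],d["xy"],ray("wrist",d["xy"],G[2],c))
b=eyes.read_camera("scene");cs=eyes.calibration("scene")
print("G",G)
for k in(-.075,-.084,.075,.084): print(k,"wrist",proj("wrist",G+R[:,0]*k,c).round(),"scene",proj("scene",G+R[:,0]*k,cs).round())
cv2.imwrite("pics/w5.png",a[:,:,::-1])
cv2.imwrite("pics/c5.png",np.hstack([cv2.resize(a,(480,360)),cv2.resize(b[210:350,330:455],(320,360),interpolation=cv2.INTER_CUBIC)])[:,:,::-1])
E
```

```text
[0.61243212 0.26386877 0.21756571] [-2.23698302 -2.20513561  0.00311445] 0.04941074822001152 [-0.96160436 -1.00083992 -2.43994059]
yaw_y -0.8215945439796706 z [-0.00173387 -0.00106582 -0.99999793]
0.9 [33.8, 152.6] [0.49203071 0.33988341 0.23636567]
0.89 [323.5, 307.2] [0.61322294 0.26602408 0.23636567]
0.87 [402.6, 393.6] [0.65401719 0.2152855  0.23636567]
G [0.61246472 0.2638888  0.23636567]
-0.075 wrist [322. 435.] scene [367. 272.]
-0.084 wrist [322. 447.] scene [364. 271.]
0.075 wrist [322. 151.] scene [430. 290.]
0.084 wrist [322. 128.] scene [434. 291.]
```

View pics/c5.png

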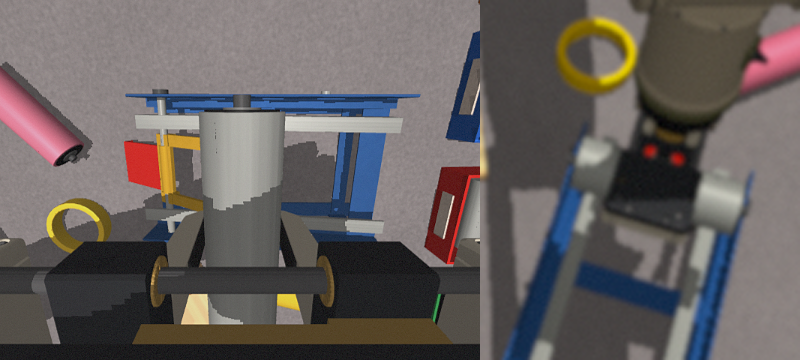

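The wrist view shows the roller held level, with its far axle end at row 127 (predicted 128), so it is centred in the grip and across the lane. I lower it just uphill of the fork.

Request:
apply_moves(
  steps=[0,0,1,0,0,0,40,0,0,1,0,0,0,40,0,0,0.9,0,0,0,40,0,0,0.5,0,0,0,40,0,0,0.3,0,0,0,40,0,0,0,0,0,0,40,0,0,0,0,0,0,40],
)

```text
t: 13.92
tool_pos: [0.6132, 0.2633, 0.1083]
orientation: [2.241, 2.201, 0.0]
force: [0.1, -0.1, -3.0]
opening: 0.0495
gripper_force: 25.0
```

```bash
python3 - <<'E'
from h import *
s=robot.read_state();print(s["tool_pos"],s["force"])
a=eyes.read_camera("wrist");cv2.imwrite("pics/w6.png",a[:,:,::-1])
E
```

```text
[0.61323336 0.26328997 0.10834064] [ 0.11071767 -0.11310571 -2.97027598]
```

View pics/w6.png

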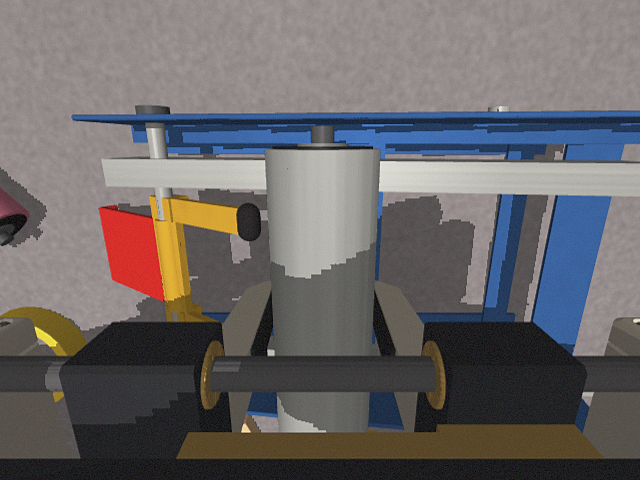

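The roller is just above the rails, uphill of the buffer at (249,221), and parallel to the fork line. I'll check the side clearance to the far cheek before lowering.

```bash
python3 - <<'E'
from h import *
s=robot.read_state();c=eyes.calibration("wrist")
for n,uv,z in(("axle tip",(322,125),.125),("cheek in",(322,122),.103),("cheek out",(322,114),.103),("rail far edge",(400,159),.088),("rail near edge",(400,190),.088),("buffer",(249,221),.1045),("prong root",(160,240),.066)): print(n,ray("wrist",uv,z,c).round(4))
E
```

```text
axle tip [0.6153 0.3498 0.125 ]
cheek in [0.6153 0.3521 0.103 ]
cheek out [0.6154 0.3557 0.103 ]
rail far edge [0.6571 0.3335 0.088 ]
rail near edge [0.6579 0.3168 0.088 ]
buffer [0.5768 0.3044 0.1045]
prong root [0.5098 0.2842 0.066 ]
```

Request:
apply_moves(
  steps=[-0.04,0,0.15,0,0,0,40,0,0,0.1,0,0,0,40,0,0,0.05,0,0,0,40,0,0,0,0,0,0,40],
)

```text
t: 14.3
tool_pos: [0.6129, 0.2626, 0.0985]
orientation: [-2.241, -2.202, 0.0]
force: [-1.0, -0.5, -2.8]
opening: 0.0495
gripper_force: 25.0
```

Request:
apply_moves(
  steps=[0,0,0.05,0,0,0,40,0,0,0.05,0,0,0,40,0,0,0,0,0,0,40],
)

```text
t: 14.55
tool_pos: [0.6132, 0.2629, 0.0971]
orientation: [2.24, 2.202, 0.001]
force: [-4.2, -1.5, 5.1]
opening: 0.0495
gripper_force: 25.0
```

Request:
apply_moves(
  steps=[0,-0.08,-0.01,0,0,0,40,0,-0.08,0.01,0,0,0,40,0,-0.05,0.006,0,0,0,40,0,0,0,0,0,0,40],
)

```text
t: 14.88
tool_pos: [0.6071, 0.2631, 0.0963]
orientation: [2.24, 2.202, 0.003]
force: [1.3, 0.1, 3.8]
opening: 0.0493
gripper_force: 25.0
```

Request:
apply_moves(
  steps=[0,-0.05,0.006,0,0,0,40,0,0,0,0,0,0,40],
)

```text
t: 15.05
tool_pos: [0.6057, 0.263, 0.0961]
orientation: [2.24, 2.202, 0.002]
force: [2.0, -0.2, 4.9]
opening: 0.0497
gripper_force: 25.0
```

Request:
apply_moves(
  steps=[0,-0.05,0.006,0,0,0,40,0,-0.04,0.005,0,0,0,40,0,0,0,0,0,0,40],
)

```text
t: 15.3
tool_pos: [0.605, 0.263, 0.0961]
orientation: [2.239, 2.199, 0.008]
force: [12.4, 0.7, 2.3]
opening: 0.0495
gripper_force: 25.0
```

```bash
python3 - <<'E'
from h import *
s=robot.read_state();print(s["tool_pos"],s["force"],s["wrist_torque"])
a=eyes.read_camera("wrist");cv2.imwrite("pics/w7.png",a[:,:,::-1])
E
```

```text
[0.60503548 0.26296955 0.09613527] [12.43758453  0.6677896   2.34041171] [ 0.10342378 -2.01028109 -0.2066866 ]
```

The roller pushes at 12 N against the fork, with the tool yaw equal to the lane's yaw (-1.03°), so it is square. I'll ease the push, open, and withdraw upward.

Request:
apply_moves(
  steps=[0,0.02,0,0,0,0,40,0,0,0,0,0,0,40,0,0,0,0,0,0,56,0,0,0,0,0,0,60,0,0,0,0,0,0,66,0,0,0,0,0,0,72,0,0,0,0,0,0,76,0,0,0,0,0,0,76,0,0,0,0,0,0,76],
)

```text
t: 16.1
tool_pos: [0.6027, 0.2628, 0.0946]
orientation: [-2.24, -2.202, 0.001]
force: [0.1, 0.1, 0.3]
opening: 0.0705
gripper_force: 0.0
```

Request:
apply_moves(
  steps=[0,0,-0.2,0,0,0,76,0,0,-0.4,0,0,0,76,0,0,-0.7,0,0,0,76,0,0,-1,0,0,0,76,0,0,-1,0,0,0,76,0,0,-1,0,0,0,76,0,0,-1,0,0,0,76,0,0,0,0,0,0,76],
)

```text
t: 16.77
tool_pos: [0.6061, 0.264, 0.2644]
orientation: [2.237, 2.198, 0.019]
force: [1.4, -0.7, 1.1]
opening: 0.0703
gripper_force: 0.0
```

```bash
python3 - <<'E'
from h import *
s=robot.read_state();print(s["tool_pos"],s["force"],s["opening"])
a=eyes.read_camera("wrist");c=eyes.calibration("wrist")
b=eyes.read_camera("scene")
for d in eyes.place_of("wrist","roller")[:3]: print(d["conf"],d["xy"],ray("wrist",d["xy"],.111,c))
for d in eyes.place_of("scene","roller")[:6]: print("scene",d["conf"],d["xy"],ray("scene",d["xy"],.111))
for k in(-.084,0,.084): print(proj("wrist",[.605+.0179*k,.2645+k,.111],c).round(),proj("scene",[.605,.2645+k,.111]).round())
cv2.imwrite("pics/c8.png",np.hstack([cv2.resize(a,(480,360)),cv2.resize(b[210:350,330:455],(320,360),interpolation=cv2.INTER_CUBIC)])[:,:,::-1])
E
```

```text
[0.60606713 0.26395445 0.26435235] [ 1.41330179 -0.70345029  1.05628078] 0.07033855343782205
0.7 [321.3, 227.0] [0.60570876 0.26508378 0.111     ]
0.67 [64.3, 156.1] [0.37552696 0.33496307 0.111     ]
scene 0.86 [394.6, 302.2] [0.60553589 0.26986969 0.111     ]
scene 0.73 [434.6, 232.4] [0.36723563 0.32594922 0.111     ]
scene 0.57 [296.2, 328.1] [0.7478558 0.0554819 0.111    ]
scene 0.38 [393.1, 290.8] [0.57537845 0.25886769 0.111     ]
[321. 307.] [360. 292.]
[321. 228.] [393. 301.]
[321. 136.] [425. 311.]
```

View pics/c8.png

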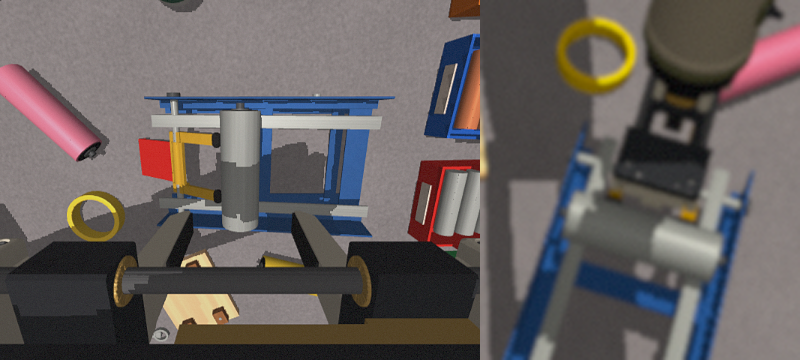

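The roller lies square across the rails against both buffers, at (241,170) in the left half, and the gripper is clear above it.

```bash
python3 -c "
from plant import robot
print(robot.close_job())"
```

```text
the job is handed in; nothing more can be done
None
```

The job is handed in after about 17 s of robot time: the stop was pressed right down with its fork fully up (about 0.46 rad in the images), and the roller lies square on the empty lane's rails against both buffers, released; the result of the judging was not shown.

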